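# Load the thread stand in threading order

### The arm

A 6-joint arm with a two-finger parallel gripper is mounted at the origin on a cart in front of the work surface, level with it; the furniture and walls round the work are solid. World frame = base frame: x ahead of the robot, y to its left, z up, the work surface at z = 0. Lengths are in m, angles in degrees, forces in N, time in s.
With the tool pointing down it reaches from about 0.3 to 0.95 m from the base axis. Payload 3.1 kg.
Tool frame: the origin (TCP) lies at the very end of the fingers, on their centre line; the grasp point (between the pads) lies 19 mm behind it; z points along the fingers, y is the line along which they close (so a half turn about z gives the same grasp; the last joint's range is limited). The gripper opens to 85 mm and grips with 20 to 120 N. Pads are 22 mm wide; open, the fingers measure 114 mm over their backs; the gripper's body (76 mm by 85 mm) begins 54 mm behind the grasp point. The pads swing forward as they close: fully open they stand 13 mm farther back than shut.
Start: joints at [71.637, 17.653, 93.61, -0, 68.738, -3.994], TCP at [0.155, 0.605, 0.231] pointing down, gripper open.
Joint ranges: [-175.34, 175.34], [-45.06, 112.39], [2.9, 150.54], [-68.45, 248.45], [3.09, 151.38], [-168.51, 168.51]. Speed limits (degrees/s): [159.86, 159.86, 180, 180, 180, 180].

### API

Orientations are given as [roll, pitch, yaw] about the fixed x, y, z axes, in that order (R = Rz(yaw) Ry(pitch) Rx(roll)).
In Python, from plant import monitor, imaging, robot gives the robot as it stands. The module is installed in compiled form; this text tells all that it offers.
- The arm moves only by the shell command python3 -m crank 'ROWS'. ROWS is JSON, a list of rows, each a list of 3 entries, a list of its own where there are three numbers: the opening, from 0 (shut) to 1 (fully open), then the shift along the world's x, y, z in units of 40 mm (1.0 is 40 mm), then the turn about the world's z in units of 5 degrees (1.0 is 5 degrees). In form: [[gripper, [dx, dy, dz], turn], ...]. A call has 1 to 20 rows; each row is the pose to reach, as a shift and turn from the pose commanded when the call began; what a row does not reach only later rows make up. A row lasts 1/8 s, in which the tool goes at most 62.5 mm and 10.7 degrees, less where a joint would pass 70% of its speed; a pose out of reach is approached as far as the arm can. A call with a gripper value outside its range is refused whole. The fingers move at their own pace and stop on an object; the grip force is fixed at half the most. Time passes only in rows, so rows that repeat a pose let the fingers close. It gives the time, the measured TCP pose, the force, the opening and the grip force at its end, in the units of the state.
- monitor.observe(): the state, without advancing time (a new reading comes with each control period).
- imaging.camera(name): name is "scene" or "top"; returns the picture (400x640x3 uint8, red, green, blue); there is no depth.
- imaging.camera_params(name): a dict with "fx", "fy", "cx", "cy" (pixels), "k1" (the pictures are not rectified: a ray, as slopes to the right and down, at radius r is drawn at 1 + k1 r^2 times it, then the intrinsics apply), "R" (3x3) and "t" (3): a world point X has camera coordinates R X + t. Camera axes: x right, y down, z forward; pixel columns grow to the right and rows downward; lengths in m; the calibration is good to about 2 mm. A picture is of the moment at which its call begins. camera_params takes no time and is no camera call.
- robot.finish_job(): hands the job in; it is judged then, once.
The state is a dict: "time": time; "qpos": joint angles; "qvel": joint speeds; "joint_efforts": joint torques, N m; "ee_pos": TCP position; "orientation": TCP orientation; "contact_force": force on the tool from outside, world axes, zero at the start; "torque": the same for the moment, N m; "gripper_width": finger opening in m; "finger_force": force on a finger pad.
Only numpy, scipy, OpenCV 4.12 (cv2) and the standard library are available. Lean on these libraries where they do the work, as an engineer would, in place of code of your own. Each camera call takes 0.05 s, during which the arm holds its last target. There are 200 camera calls.

### The job

The four threads for the next job stand on the wooden rack in threading order. Move them all onto the pins of the grey metal stand in that same order from left to right, one on each pin, upright and pushed right down onto its pad, so that each runs to its own guide. Let none of them topple on the way.

Things in the scene. Friction and masses are not known exactly. Their poses are not given: they have to be found in the camera images.
- tall_cone: Tall cone of thread, the tallest: 96 mm high, round, 46 mm across at the foot, tapering to 32 mm at 88 mm height, then a 27 mm core end. Grasp across the upper part, fingertips at about 65 to 75 mm height (35 mm across). Thread on a card core, 0.06-0.13 kg, 22 mm bore. Origin: centre of its underside; z up the bore.
- slim_tube: Slim straight tube of thread, the narrowest: 84 mm high, 34 mm across up to 76 mm height, then a 27 mm core end. Grasp round the upper part. Thread on a card core, 0.06-0.13 kg, 22 mm bore. Origin: centre of its underside; z up the bore.
- flanged_spool: Spool of thread with a round flange at each end: 66 mm high, flanges 42 mm across, the upper one's top at 64 mm height. Behaves like a straight drum 42 mm across; grasp round the upper part. Thread on a card core, 0.06-0.13 kg, 22 mm bore. Origin: centre of its underside; z up the bore.
- fat_cheese: Short fat drum of thread, the lowest: 58 mm high, 46 mm across up to 52 mm height, then a 27 mm core end. Grasp round the upper part. Thread on a card core, 0.06-0.13 kg, 22 mm bore. Origin: centre of its underside; z up the bore.
- block_tall_cone: Fixed square wooden block, 55 x 51 mm, with a pin, on which the tall cone stands at the start; one of four alike in the wooden rack. Their order varies: its place shows where in the row that thread began. Origin: middle of its top, 24 mm over the table, y along the rack. On it a 3 mm pad that the thread's underside rests on, an 18 mm cone seat and a 6 mm rod up to 49 mm.
- block_slim_tube: Fixed square wooden block, 55 x 51 mm, with a pin, on which the slim tube stands at the start; one of four alike in the wooden rack. Their order varies: its place shows where in the row that thread began. Origin: middle of its top, 24 mm over the table, y along the rack. On it a 3 mm pad that the thread's underside rests on, an 18 mm cone seat and a 6 mm rod up to 49 mm.
- block_flanged_spool: Fixed square wooden block, 55 x 51 mm, with a pin, on which the flanged spool stands at the start; one of four alike in the wooden rack. Their order varies: its place shows where in the row that thread began. Origin: middle of its top, 24 mm over the table, y along the rack. On it a 3 mm pad that the thread's underside rests on, an 18 mm cone seat and a 6 mm rod up to 49 mm.
- block_fat_cheese: Fixed square wooden block, 55 x 51 mm, with a pin, on which the fat cheese stands at the start; one of four alike in the wooden rack. Their order varies: its place shows where in the row that thread began. Origin: middle of its top, 24 mm over the table, y along the rack. On it a 3 mm pad that the thread's underside rests on, an 18 mm cone seat and a 6 mm rod up to 49 mm.
- wood_rack: Fixed pale wooden channel 220 x 68 mm on rubber feet, 22 mm high, holding the four blocks; nearer than or beyond the metal stand, yaw -0.25 to -0.55 rad. Origin: under its middle, at table height; y along the row (+y = left end seen from the robot), x across, away from the robot. Blocks at x = 0, y = +78, +26, -26, -78 mm. A sewing machine 0.28 m high (thread mast 0.45 m) stands to its left.
- metal_stand: Grey steel stand, fixed: bar 220 x 54 mm on feet with four empty pins at x = 0, y = +78, +26, -26, -78 mm; yaw -0.25 to -0.55 rad. Origin: under its middle, at table height; y along the row (+y = left end), x across, away. Each pin: black pad (top 27 mm over the table: a seated thread's underside), 18 mm cone seat, 6 mm rod to 73 mm. Collar 43 mm high at mid-length, x = 36 mm.

How it is judged (in metres and radians):
At the end, for the whole second after the job is handed in: Each thread stands on the metal stand's pin with the same place in the row, from the left, as its starting block on the wooden rack: within 9 mm of that pin along and across, underside within 5 mm of the pad top, upright within 0.12 rad, released and at rest (((y of block_tall_cone in the frame of wood_rack between 0.058 and 0.098 m and y of tall_cone in the frame of metal_stand between 0.069 and 0.087 m) or (y of block_tall_cone in the frame of wood_rack between 0.006 and 0.046 m and y of tall_cone in the frame of metal_stand between 0.017 and 0.035 m) or (y of block_tall_cone in the frame of wood_rack between -0.046 and -0.006 m and y of tall_cone in the frame of metal_stand between -0.035 and -0.017 m) or (y of block_tall_cone in the frame of wood_rack between -0.098 and -0.058 m and y of tall_cone in the frame of metal_stand between -0.087 and -0.069 m)) and x of tall_cone in the frame of metal_stand between -0.009 and 0.009 m and z of tall_cone in the frame of metal_stand between 0.022 and 0.032 m and angle between each of tall_cone, slim_tube, flanged_spool, fat_cheese's own z axis and vertical below 0.12 rad and linear speed of each of tall_cone, slim_tube, flanged_spool, fat_cheese below 0.02 m/s and angular speed of each of tall_cone, slim_tube, flanged_spool, fat_cheese below 0.2 rad/s and ((y of block_slim_tube in the frame of wood_rack between 0.058 and 0.098 m and y of slim_tube in the frame of metal_stand between 0.069 and 0.087 m) or (y of block_slim_tube in the frame of wood_rack between 0.006 and 0.046 m and y of slim_tube in the frame of metal_stand between 0.017 and 0.035 m) or (y of block_slim_tube in the frame of wood_rack between -0.046 and -0.006 m and y of slim_tube in the frame of metal_stand between -0.035 and -0.017 m) or (y of block_slim_tube in the frame of wood_rack between -0.098 and -0.058 m and y of slim_tube in the frame of metal_stand between -0.087 and -0.069 m)) and x of slim_tube in the frame of metal_stand between -0.009 and 0.009 m and z of slim_tube in the frame of metal_stand between 0.022 and 0.032 m and ((y of block_flanged_spool in the frame of wood_rack between 0.058 and 0.098 m and y of flanged_spool in the frame of metal_stand between 0.069 and 0.087 m) or (y of block_flanged_spool in the frame of wood_rack between 0.006 and 0.046 m and y of flanged_spool in the frame of metal_stand between 0.017 and 0.035 m) or (y of block_flanged_spool in the frame of wood_rack between -0.046 and -0.006 m and y of flanged_spool in the frame of metal_stand between -0.035 and -0.017 m) or (y of block_flanged_spool in the frame of wood_rack between -0.098 and -0.058 m and y of flanged_spool in the frame of metal_stand between -0.087 and -0.069 m)) and x of flanged_spool in the frame of metal_stand between -0.009 and 0.009 m and z of flanged_spool in the frame of metal_stand between 0.022 and 0.032 m and ((y of block_fat_cheese in the frame of wood_rack between 0.058 and 0.098 m and y of fat_cheese in the frame of metal_stand between 0.069 and 0.087 m) or (y of block_fat_cheese in the frame of wood_rack between 0.006 and 0.046 m and y of fat_cheese in the frame of metal_stand between 0.017 and 0.035 m) or (y of block_fat_cheese in the frame of wood_rack between -0.046 and -0.006 m and y of fat_cheese in the frame of metal_stand between -0.035 and -0.017 m) or (y of block_fat_cheese in the frame of wood_rack between -0.098 and -0.058 m and y of fat_cheese in the frame of metal_stand between -0.087 and -0.069 m)) and x of fat_cheese in the frame of metal_stand between -0.009 and 0.009 m and z of fat_cheese in the frame of metal_stand between 0.022 and 0.032 m); the robot touches nothing.
It fails at once if a thread package topples (leans more than 0.7 rad) (angle between any of tall_cone, slim_tube, flanged_spool, fat_cheese's own z axis and vertical above 0.7 rad).
It also fails if it takes over 118 s, if anything falls off the work surface, if the arm or the gripper's body presses on something with over 40 N, if the wrist force passes 120 N, or if a joint passes its speed limit or range.

## Working session

There is one attempt and no reset: what is moved stays moved. The work goes in short steps, Python scripts to look and compute and a shell command to move; the robot and the scene stay as the last step left them, time stands still between calls to the robot, and variables do not carry over. Pictures are saved under pics/ and viewed, at most 14 in all, crops included, and the job is handed in when it is done.

```bash
mkdir -p pics; python3 - <<'E'
from plant import monitor, imaging, robot
import cv2
for n in("scene","top"):
    cv2.imwrite(f"pics/{n}0.png",imaging.camera(n)[:,:,::-1])
    print(n,imaging.camera_params(n))
s=monitor.observe();print({k:s[k] for k in("time","ee_pos","orientation","gripper_width")})
E
```

```text
scene {'fx': 447.5603157614307, 'fy': 447.5603157614307, 'cx': 321.84410925831884, 'cy': 201.3847104698728, 'k1': -0.10394328374252548, 'R': array([[-0.89323073,  0.4495364 , -0.00747588],
       [ 0.39091916,  0.76832976, -0.50680528],
       [-0.22208348, -0.45561651, -0.86202814]]), 't': array([0.63534726, 0.06941012, 0.8668626 ])}
top {'fx': 458.6079411263163, 'fy': 458.6079411263163, 'cx': 320.43210643800234, 'cy': 196.752922903143, 'k1': 0.03165101916968639, 'R': array([[-0.00641688, -0.99928297, -0.03731437],
       [-0.98661489,  0.01240701, -0.16259495],
       [ 0.16294133,  0.03577156, -0.98598708]]), 't': array([-0.30504471,  0.52724765,  0.81055886])}
{'time': 0.1, 'ee_pos': array([0.15489134, 0.60469813, 0.23011724]), 'orientation': array([-1.79874290e+02, -8.66484727e-03,  1.65628869e+02]), 'gripper_width': 0.08531985996269746}
```

View pics/scene0.png

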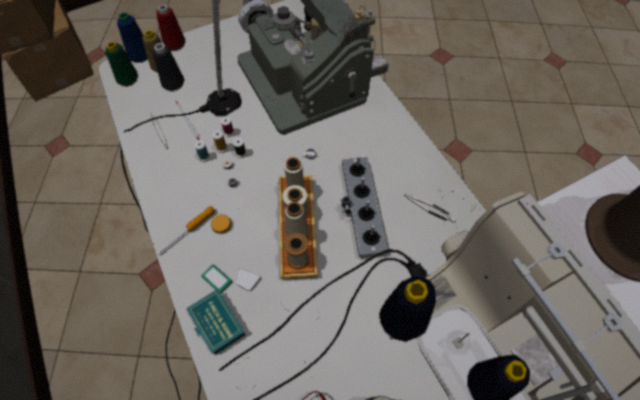

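View pics/top0.png

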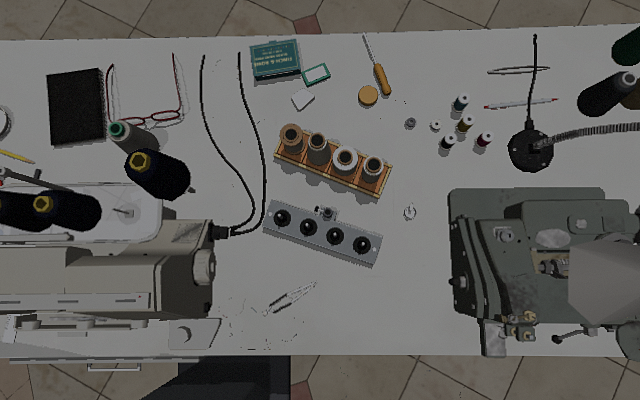

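The top view shows the rack at about (333,160) with threads at (291,137), (319,148), (345,158), (372,168), and the stand at (322,233) with pins at about (283,218), (308,227), (335,236), (362,245). I'll enlarge both.

```bash
python3 - <<'E'
import cv2
a=cv2.imread("pics/top0.png")[110:280,250:410]
cv2.imwrite("pics/topc.png",cv2.resize(a,None,fx=3.5,fy=3.5,interpolation=cv2.INTER_CUBIC))
a=cv2.imread("pics/scene0.png")[145:285,265:405]
cv2.imwrite("pics/scenec.png",cv2.resize(a,None,fx=4,fy=4,interpolation=cv2.INTER_CUBIC))
E
```

```text
(no output)
```

View pics/topc.png

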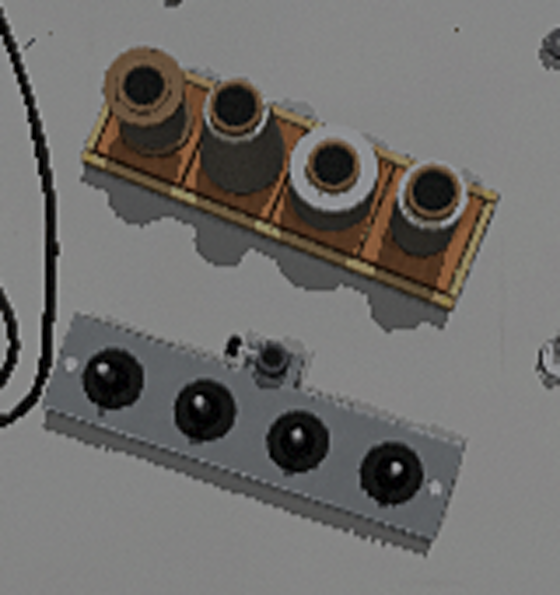

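View pics/scenec.png

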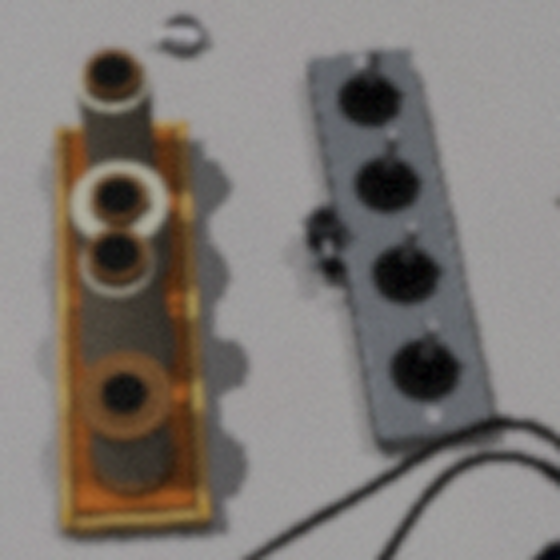

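Left to right: flanged spool, tall cone, fat cheese, slim tube. In the top crop the bores are at (146,85), (236,105), (333,166), (435,191) and the pads at (113,379), (205,410), (298,441), (391,473). In the scene crop the bores are at (124,393), (119,252), (120,197), (112,73) and the pads at (426,369), (405,273), (388,185), (369,98).

```bash
cat > h.py <<'E'
import numpy as np
from plant import imaging
from scipy.optimize import least_squares
Y=np.array([78,26,-26,-78])/1000
def proj(n,X):
    p=imaging.camera_params(n);c=X@np.asarray(p["R"]).T+p["t"];s=c[:,:2]/c[:,2:]
    s=s*(1+p["k1"]*(s**2).sum(1,keepdims=True))
    return s*[p["fx"],p["fy"]]+[p["cx"],p["cy"]]
def row(q,z):
    x,y,a=q; return np.c_[x-np.sin(a)*Y,y+np.cos(a)*Y,z]
def fit(z,obs):
    f=lambda q:np.concatenate([(proj(n,row(q,z))-o).ravel() for n,o in obs.items()])
    r=least_squares(f,[.6,-.3,-.4]);return r.x,r.fun
T=lambda a:(np.array(a)+.5)/3.5-.5+[250,110]
S=lambda a:(np.array(a)+.5)/4-.5+[265,145]
E
python3 - <<'E'
from h import *
np.set_printoptions(precision=4,suppress=True)
tr=T([(146,85),(236,105),(333,166),(435,191)]);ts=T([(113,379),(205,410),(298,441),(391,473)])
sr=S([(124,393),(119,252),(120,197),(112,73)]);ss=S([(426,369),(405,273),(388,185),(369,98)])
zr=np.array([93,123,85,111])/1000;zs=np.full(4,.027)
for nm,z,t,s in(("rack",zr,tr,sr),("stand",zs,ts,ss)):
    for o in({"top":t},{"scene":s},{"top":t,"scene":s}):
        q,f=fit(z,o);print(nm,list(o),q,np.degrees(q[2]),"res",f)
    print(row(q,z))
E
```

```text
rack ['top'] [ 0.5977 -0.3321 -0.4086] -23.41074950393748 res [-0.422  -0.1251  0.1206  0.1733  0.4316 -0.2548 -0.1321  0.1859]
rack ['scene'] [ 0.5998 -0.3288 -0.4067] -23.3019714708122 res [ 0.3214  0.1947 -0.3775  0.3677 -0.1569 -0.1995  0.2171 -0.4495]
rack ['top', 'scene'] [ 0.5986 -0.3308 -0.408 ] -23.37749579854342 res [-1.1988 -0.6119 -0.6899 -0.352  -0.3467 -0.7781 -0.9427 -0.376   0.3723
 -1.008  -0.2824 -0.7869 -0.0317 -1.2533  0.3817 -1.4546]
[[ 0.6296 -0.2592  0.093 ]
 [ 0.609  -0.3069  0.123 ]
 [ 0.5883 -0.3546  0.085 ]
 [ 0.5677 -0.4024  0.111 ]]
stand ['top'] [ 0.4615 -0.311  -0.3351] -19.198731081335918 res [-0.1388 -0.0727 -0.0943 -0.0475 -0.0564  0.0799  0.2842  0.0321]
stand ['scene'] [ 0.4637 -0.3079 -0.3345] -19.1661243794795 res [-0.0621  0.0947  0.2243  0.1702 -0.2289 -0.3839  0.0659  0.1024]
stand ['top', 'scene'] [ 0.4624 -0.3098 -0.3353] -19.21252277560553 res [-0.7839 -0.5586 -0.7508 -0.5317 -0.7248 -0.4028 -0.3967 -0.4493  0.0504
 -0.9932  0.3601 -0.8577 -0.0711 -1.3551  0.2442 -0.8155]
[[ 0.488  -0.2361  0.027 ]
 [ 0.4709 -0.2852  0.027 ]
 [ 0.4538 -0.3343  0.027 ]
 [ 0.4367 -0.3834  0.027 ]]
```

The fits agree within 0.5 px per view and to 0.1 mm on the rack-to-stand displacement. A common camera bias of about 2–3 mm will be corrected from close by. I'll raise the tool first, clear of the machine mast.

```bash
python3 -m crank '[[1,[0,0,1.5],0],[1,[0,0,3],0],[1,[0,0,4.5],0],[1,[0,0,6],0],[1,[0,0,7.5],0],[1,[0,0,8],0],[1,[0,0,8],0],[1,[0,0,8],0]]'; python3 - <<'E'
from plant import monitor
from h import *
print(monitor.observe()["qpos"])
for z in(0,.28,.45):print(z,proj("top",np.array([[x,y,z] for x in(.2,.4,.6) for y in(.3,.1,-.1)])).round().tolist())
E
```

```text
time: 1.1
ee_pos: [0.1551, 0.6052, 0.5488]
orientation: [-179.8, -0.0, 165.6]
contact_force: [0.7, -0.4, -0.4]
gripper_width: 0.0856
finger_force: 0.0
[ 7.16357271e+01  1.23273453e+01  6.48796942e+01 -4.81631465e-04
  1.03012086e+02 -3.99261040e+00]
0 [[-12.0, 380.0], [98.0, 378.0], [207.0, 378.0], [1.0, 268.0], [106.0, 267.0], [211.0, 266.0], [12.0, 166.0], [113.0, 165.0], [214.0, 163.0]]
0.28 [[-190.0, 435.0], [-23.0, 432.0], [142.0, 430.0], [-159.0, 267.0], [-2.0, 265.0], [152.0, 263.0], [-135.0, 118.0], [14.0, 117.0], [160.0, 115.0]]
0.45 [[-436.0, 513.0], [-184.0, 504.0], [56.0, 500.0], [-367.0, 266.0], [-140.0, 263.0], [78.0, 260.0], [-318.0, 60.0], [-108.0, 59.0], [94.0, 57.0]]
```

```bash
python3 -m crank '[[1,[0.5,-1.2,0],-1],[1,[0.9,-2.4,0],-2],[1,[1.4,-3.6,0],-3],[1,[1.8,-4.8,0],-4],[1,[2.3,-6,0],-5],[1,[2.7,-7.2,0],-6],[1,[3.2,-8.4,0],-7],[1,[3.6,-9.6,0],-8],[1,[4.1,-10.8,0],-9],[1,[4.5,-12,0],-10],[1,[5,-13.2,0],-11],[1,[5.4,-14.4,0],-12],[1,[5.9,-15.6,0],-13],[1,[6.3,-16.8,0],-14],[1,[6.8,-18,0],-15],[1,[7.2,-19.2,0],-16],[1,[7.7,-20.4,0],-17],[1,[8.1,-21.6,0],-18],[1,[8.6,-22.9,0],-19.4],[1,[8.6,-22.9,0],-19.4]]'
```

```text
time: 3.6
ee_pos: [0.4993, -0.3137, 0.5449]
orientation: [-179.5, -0.1, 68.4]
contact_force: [0.2, 1.1, -0.9]
gripper_width: 0.0856
finger_force: 0.0
```

```bash
python3 -m crank '[[1,[0.9,-1.1,-1.2],0],[1,[1.7,-2.2,-2.4],0],[1,[1.7,-2.2,-3.6],0],[1,[1.7,-2.2,-4.8],0],[1,[1.7,-2.2,-6],0],[1,[1.7,-2.2,-7.2],0],[1,[1.7,-2.2,-8.2],0],[1,[1.7,-2.2,-8.9],0],[1,[1.7,-2.2,-8.9],0],[1,[1.7,-2.2,-8.9],0]]'; python3 - <<'E'
from plant import monitor, imaging
from h import *
import cv2
np.set_printoptions(precision=4,suppress=True)
s=monitor.observe();print(s["ee_pos"],s["orientation"],s["qpos"])
ims=[]
for n,(u,v) in(("top",(300,100)),("scene",(210,100))):
    im=imaging.camera(n)[:,:,::-1];cv2.imwrite(f"pics/{n}1.png",im)
    ims.append(cv2.resize(im[v:v+150,u:u+130],None,fx=3,fy=3,interpolation=cv2.INTER_CUBIC))
    print(n,(proj(n,s["ee_pos"][None])-[u,v])*3)
cv2.imwrite("pics/p1.png",np.hstack(ims))
E
```

```text
time: 4.85
ee_pos: [0.5674, -0.3982, 0.1962]
orientation: [180.0, 0.0, 68.7]
contact_force: [0.3, 0.7, -0.5]
gripper_width: 0.0854
finger_force: 0.0
[ 0.5674 -0.3982  0.1962] [179.958    0.0063  68.674 ] [-38.6575  26.7859  85.2104   0.007   67.9618 -17.3341]
top [[223.4054 152.7797]]
scene [[243.1664 101.3198]]
```

View pics/p1.png

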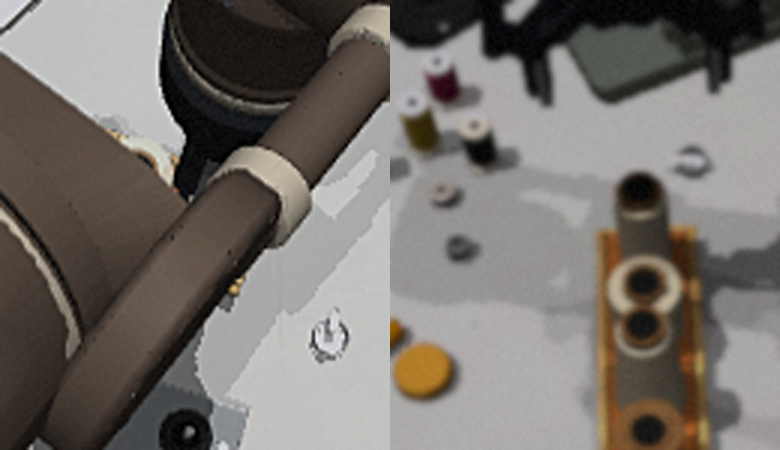

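The left half (top view) is hidden by the arm. The right half (scene view) shows the fingertips at about (540,97) and (718,88) in the picture, with the slim tube's mouth at (638,192).

```bash
python3 - <<'E'
from h import *
p=np.array([[.5674,-.3982,.1962+.013]]);a=np.radians(68.67);d=np.array([np.sin(a),-np.cos(a),0])
for o in(-.05,0,.05):print((proj("scene",p+o*d)-[210,100])*3+[390,0])
for e in np.eye(3)*.01:print((proj("scene",p+e)-proj("scene",p))*3)
E
```

```text
[[721.45989032  79.25207123]]
[[631.66172711  86.33944699]]
[[541.59965287  93.66233795]]
[[-16.43819755   6.42594868]]
[[ 7.54507943 12.51873853]]
[[ -1.20933217 -11.73574099]]
```

```bash
python3 -m crank '[[1,[0,-0.13,-1],0],[1,[0,-0.13,-2],0],[1,[0,-0.13,-2.8],0],[1,[0,-0.13,-3.1],0],[1,[0,-0.13,-3.1],0],[0,[0,-0.13,-3.1],0],[0,[0,-0.13,-3.1],0],[0,[0,-0.13,-3.1],0],[0,[0,-0.13,-3.1],0],[0,[0,-0.13,-3.1],0],[0,[0,-0.13,-3.1],0],[0,[0,-0.13,-3.1],0]]'
```

```text
time: 6.45
ee_pos: [0.5679, -0.4044, 0.0729]
orientation: [179.9, 0.0, 68.6]
contact_force: [-0.8, 0.3, 6.2]
gripper_width: 0.0337
finger_force: 60.0
```

```bash
python3 -m crank '[[0,[0,0,0.5],0],[0,[0,0,1],0],[0,[0,0,1.5],0],[0,[0,0,2],0],[0,[-0.6,0.1,2],0],[0,[-1.3,0.2,2],0],[0,[-2,0.3,2],0],[0,[-2.7,0.4,2],0],[0,[-3.27,0.47,2],0],[0,[-3.27,0.47,2],0],[0,[-3.27,0.47,2],0],[0,[-3.27,0.47,2],0]]'; cat > look.py <<'E'
import sys,cv2
from plant import monitor, imaging
from h import *
k=sys.argv[1];n,u,v,w,h,f=sys.argv[2],*map(int,sys.argv[3:8])
s=monitor.observe();print(s["ee_pos"],s["contact_force"])
im=imaging.camera(n)[:,:,::-1]
cv2.imwrite(f"pics/{k}.png",cv2.resize(im[v:v+h,u:u+w],None,fx=f,fy=f,interpolation=cv2.INTER_CUBIC))
E
python3 look.py s1 scene 290 110 130 150 4
```

```text
time: 7.95
ee_pos: [0.4374, -0.3853, 0.1518]
orientation: [179.9, 0.0, 68.7]
contact_force: [0.1, -0.4, -1.3]
gripper_width: 0.0336
finger_force: 60.0
[ 0.43741737 -0.38532934  0.15178671] [ 0.09955955 -0.38693402 -1.31373895]
```

View pics/s1.png

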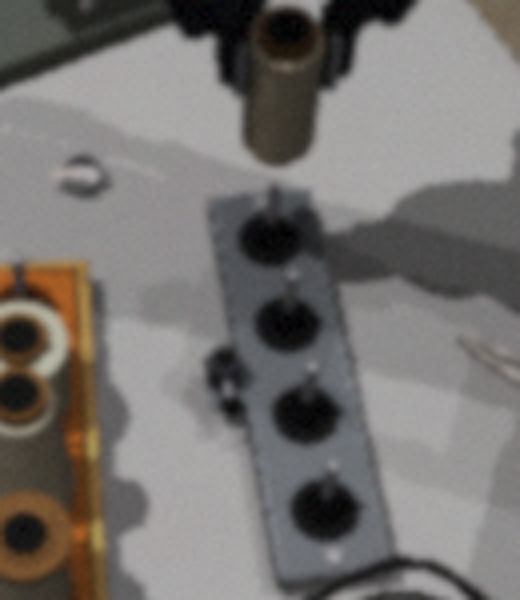

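The tube hangs upright, with its mouth at (287,33) and underside centre near (275,145); the empty pad 4 is at (271,237).

```bash
python3 - <<'E'
from h import *
p=np.array([[.4381,-.3816,.190]])
print((proj("scene",p)-[290,110])*4+1.5)
for e in np.eye(3)*.01:print((proj("scene",p+e)-proj("scene",p))*4)
E
```

```text
[[291.2858652   26.91349328]]
[[-19.9558496   7.8632497]]
[[11.32723048 15.59381216]]
[[  1.58186937 -15.38292614]]
```

```bash
python3 -m crank '[[0,[-0.04,-0.02,-0.4],0],[0,[-0.04,-0.02,-0.8],0],[0,[-0.04,-0.02,-1.1],0],[0,[-0.04,-0.02,-1.4],0],[0,[-0.04,-0.02,-1.6],0],[0,[-0.04,-0.02,-1.75],0],[0,[-0.04,-0.02,-1.75],0]]'
```

```text
time: 8.88
ee_pos: [0.4346, -0.3856, 0.0809]
orientation: [-180.0, -0.0, 68.6]
contact_force: [0.3, -0.0, -0.8]
gripper_width: 0.0333
finger_force: 60.0
```

```bash
python3 -m crank '[[0,[0,0,-0.1],0],[0,[0,0,-0.2],0],[0,[0,0,-0.24],0],[0,[0,0,-0.24],0],[0,[0,0,-0.24],0],[0,[0,0,-0.24],0]]'
```

```text
time: 9.62
ee_pos: [0.4349, -0.386, 0.0729]
orientation: [180.0, 0.0, 68.6]
contact_force: [-1.4, 1.8, 5.2]
gripper_width: 0.0337
finger_force: 60.6
```

```bash
python3 -m crank '[[1,[0,0,0],0],[1,[0,0,0],0],[1,[0,0,0],0],[1,[0,0,0.2],0],[1,[0,0,1],0],[1,[0,0,2],0],[1,[0,0,3],0],[1,[1,0.2,3],0],[1,[2,0.4,3],0],[1,[3,0.6,3],0],[1,[3.78,0.67,3],0],[1,[3.78,0.67,3],0],[1,[3.78,0.67,3],0],[1,[3.78,0.67,3],0]]'; python3 look.py s2 scene 260 130 150 150 4
```

```text
time: 11.38
ee_pos: [0.5848, -0.3592, 0.1917]
orientation: [-180.0, 0.0, 68.6]
contact_force: [-0.2, 1.0, -0.2]
gripper_width: 0.0856
finger_force: 0.0
[ 0.58480449 -0.35917897  0.19167475] [-0.18396006  1.01143581 -0.19327327]
```

View pics/s2.png

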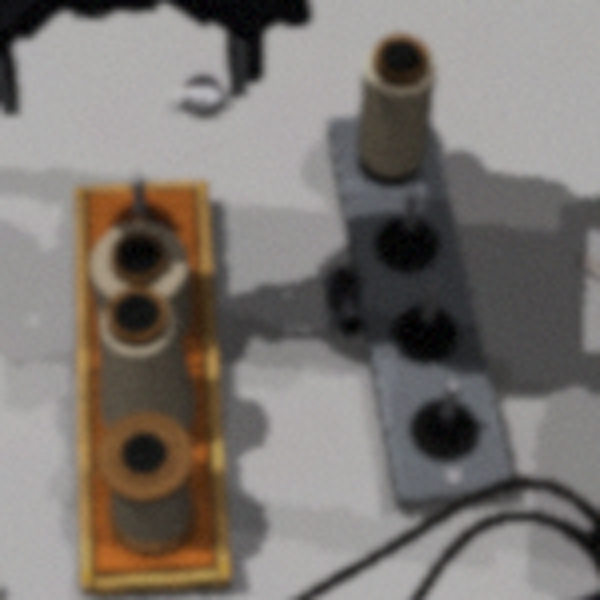

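The slim tube stands upright and seated on pin 4, its mouth at (402,60). Next I'll descend for the cheese.

```bash
python3 -m crank '[[1,[0.04,0,-1],0],[1,[0.04,0,-2],0],[1,[0.04,0,-2.8],0],[1,[0.04,0,-3.2],0],[1,[0.04,0,-3.42],0],[1,[0.04,0,-3.42],0],[0,[0.04,0,-3.42],0],[0,[0.04,0,-3.42],0],[0,[0.04,0,-3.42],0],[0,[0.04,0,-3.42],0],[0,[0.04,0,-3.42],0],[0,[0.04,0,-3.42],0]]'
```

```text
time: 12.92
ee_pos: [0.5887, -0.3597, 0.0567]
orientation: [179.8, 0.0, 68.6]
contact_force: [-0.3, 0.7, 5.5]
gripper_width: 0.0451
finger_force: 61.7
```

```bash
python3 -m crank '[[0,[0,0,0.5],0],[0,[0,0,1],0],[0,[0,0,1.5],0],[0,[0,0,2],0],[0,[-0.6,0.1,2],0],[0,[-1.3,0.2,2],0],[0,[-2,0.3,2],0],[0,[-2.7,0.4,2],0],[0,[-3.38,0.51,2],0],[0,[-3.38,0.51,2],0],[0,[-3.38,0.51,2],0],[0,[-3.38,0.51,1.6],0],[0,[-3.38,0.51,1.2],0],[0,[-3.38,0.51,0.9],0],[0,[-3.38,0.51,0.6],0],[0,[-3.38,0.51,0.4],0],[0,[-3.38,0.51,0.3],0],[0,[-3.38,0.51,0.3],0]]'
```

```text
time: 15.18
ee_pos: [0.4523, -0.3386, 0.0667]
orientation: [-180.0, -0.0, 68.6]
contact_force: [0.4, -0.5, -0.3]
gripper_width: 0.0449
finger_force: 61.5
```

```bash
python3 -m crank '[[0,[0,0,-0.1],0],[0,[0,0,-0.2],0],[0,[0,0,-0.29],0],[0,[0,0,-0.29],0],[0,[0,0,-0.29],0],[0,[0,0,-0.29],0]]'
```

```text
time: 15.92
ee_pos: [0.4524, -0.3387, 0.0566]
orientation: [-180.0, 0.0, 68.6]
contact_force: [-2.0, 1.3, 8.4]
gripper_width: 0.0451
finger_force: 62.2
```

```bash
python3 -m crank '[[1,[0,0,0],0],[1,[0,0,0],0],[1,[0,0,0],0],[1,[0,0,0.2],0],[1,[0,0,1],0],[1,[0,0,2],0],[1,[0,0,3],0],[1,[0,0,3.5],0],[1,[1,0.5,3.5],0],[1,[2,1,3.5],0],[1,[3,1.5,3.5],0],[1,[4,1.9,3.5],0],[1,[4.42,1.99,3.5],0],[1,[4.42,1.99,3.5],0],[1,[4.42,1.99,3.5],0],[1,[4.42,1.99,3.5],0]]'; python3 look.py s3 scene 260 130 150 150 4
```

```text
time: 17.92
ee_pos: [0.6279, -0.2598, 0.1953]
orientation: [-180.0, 0.0, 68.6]
contact_force: [0.0, 0.2, 0.4]
gripper_width: 0.0855
finger_force: 0.0
[ 0.62785484 -0.25976003  0.19526378] [0.04083451 0.24448919 0.42012929]
```

View pics/s3.png

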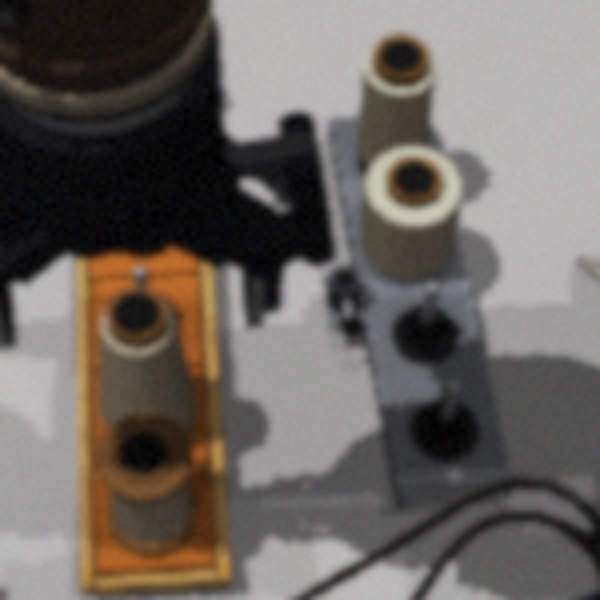

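The cheese is seated on pin 3 with its mouth at (414,182), and the slim tube still stands on pin 4. The gripper is over the spool at (145,455).

```bash
python3 -m crank '[[1,[0,0,-1],0],[1,[0,0,-2],0],[1,[0,0,-2.8],0],[1,[0,0,-3.2],0],[1,[0,0,-3.38],0],[1,[0,0,-3.38],0],[0,[0,0,-3.38],0],[0,[0,0,-3.38],0],[0,[0,0,-3.38],0],[0,[0,0,-3.38],0],[0,[0,0,-3.38],0],[0,[0,0,-3.38],0]]'
```

```text
time: 19.48
ee_pos: [0.6301, -0.2594, 0.0616]
orientation: [179.9, 0.0, 68.6]
contact_force: [-1.2, 0.1, 5.9]
gripper_width: 0.041
finger_force: 61.1
```

```bash
python3 -m crank '[[0,[0,0,0.5],0],[0,[0,0,1],0],[0,[0,0,1.5],0],[0,[0,0,2],0],[0,[-0.6,0.1,2],0],[0,[-1.3,0.2,2],0],[0,[-2,0.3,2],0],[0,[-2.7,0.4,2],0],[0,[-3.56,0.58,2],0],[0,[-3.56,0.58,2],0],[0,[-3.56,0.58,2],0],[0,[-3.56,0.58,1.6],0],[0,[-3.56,0.58,1.2],0],[0,[-3.56,0.58,0.9],0],[0,[-3.56,0.58,0.6],0],[0,[-3.56,0.58,0.4],0],[0,[-3.56,0.58,0.3],0],[0,[-3.56,0.58,0.3],0]]'
```

```text
time: 21.72
ee_pos: [0.4867, -0.2358, 0.0719]
orientation: [-180.0, -0.0, 68.6]
contact_force: [-0.2, 0.2, -1.0]
gripper_width: 0.0409
finger_force: 60.9
```

```bash
python3 -m crank '[[0,[0,0,-0.1],0],[0,[0,0,-0.2],0],[0,[0,0,-0.29],0],[0,[0,0,-0.29],0],[0,[0,0,-0.29],0],[0,[0,0,-0.29],0]]'
```

```text
time: 22.48
ee_pos: [0.4868, -0.2358, 0.0615]
orientation: [-180.0, -0.0, 68.6]
contact_force: [-2.1, 2.6, 6.8]
gripper_width: 0.0409
finger_force: 61.5
```

```bash
python3 -m crank '[[1,[0,0,0],0],[1,[0,0,0],0],[1,[0,0,0],0],[1,[0,0,0.2],0],[1,[0,0,1],0],[1,[0,0,2],0],[1,[0,0,3],0],[1,[0,0,3.8],0],[1,[1,-0.6,3.8],0],[1,[2,-1.2,3.8],0],[1,[3.03,-1.81,3.8],0],[1,[3.03,-1.81,3.8],0],[1,[3.03,-1.81,3.8],0],[1,[3.03,-1.81,3.8],0]]'; python3 look.py s4 scene 260 130 150 150 4
```

```text
time: 24.22
ee_pos: [0.6069, -0.3075, 0.2127]
orientation: [-180.0, -0.0, 68.6]
contact_force: [0.9, 0.0, -0.5]
gripper_width: 0.0854
finger_force: 0.0
[ 0.60694861 -0.30747016  0.21269864] [ 0.91296591  0.00941879 -0.54444462]
```

View pics/s4.png

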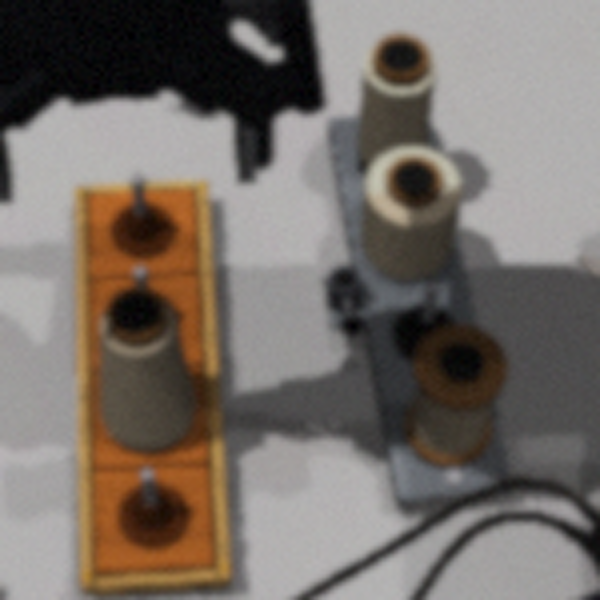

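The spool is seated on pin 1 with its mouth at (462,362). Only the cone is left on the rack, mouth at (136,312), so I'll grasp it now.

```bash
python3 -m crank '[[1,[0,0,-1],0],[1,[0,0,-2],0],[1,[0,0,-2.8],0],[1,[0,0,-3.2],0],[1,[0,0,-3.35],0],[1,[0,0,-3.35],0],[0,[0,0,-3.35],0],[0,[0,0,-3.35],0],[0,[0,0,-3.35],0],[0,[0,0,-3.35],0],[0,[0,0,-3.35],0],[0,[0,0,-3.35],0],[0,[0,0,-3.35],0]]'
```

```text
time: 25.9
ee_pos: [0.6089, -0.3088, 0.08]
orientation: [179.9, 0.0, 68.6]
contact_force: [0.7, 0.3, 5.6]
gripper_width: 0.0354
finger_force: 60.4
```

```bash
python3 -m crank '[[0,[0,0,0.4],0],[0,[0,0,0.8],0],[0,[0,0,1.2],0],[0,[0,0,1.7],0],[0,[0,0,2.2],0],[0,[-0.6,0.1,2.2],0],[0,[-1.3,0.2,2.2],0],[0,[-2,0.3,2.2],0],[0,[-2.7,0.4,2.2],0],[0,[-3.46,0.55,2.2],0],[0,[-3.46,0.55,2.2],0],[0,[-3.46,0.55,2.2],0]]';  python3 look.py s5 scene 260 130 150 150 4
```

```text
time: 27.4
ee_pos: [0.4705, -0.2868, 0.1677]
orientation: [179.8, 0.0, 68.6]
contact_force: [-0.1, 0.1, -1.4]
gripper_width: 0.0354
finger_force: 60.1
[ 0.47051745 -0.28676302  0.16769057] [-0.06285776  0.05926162 -1.36576606]
```

View pics/s5.png

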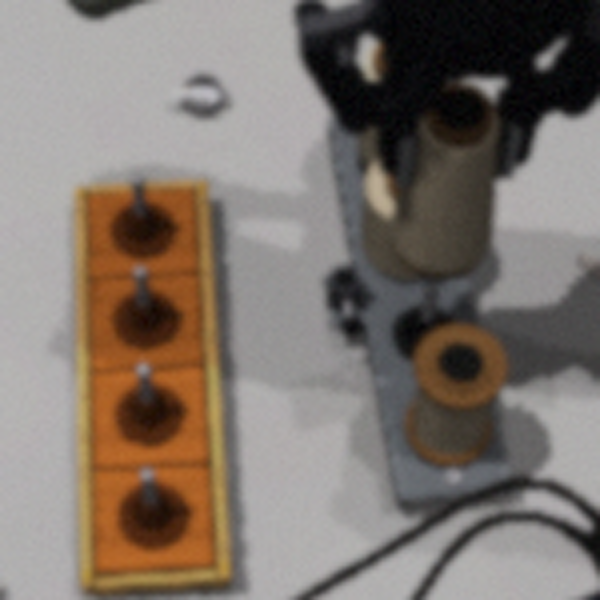

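The cone is held nearly upright over pin 2, with its mouth at (460,112) and foot at about (438,250). I'll lower it.

```bash
python3 -m crank '[[0,[0,0,-0.4],0],[0,[0,0,-0.8],0],[0,[0,0,-1.1],0],[0,[0,0,-1.4],0],[0,[0,0,-1.6],0],[0,[0,0,-1.8],0],[0,[0,0,-1.9],0],[0,[0,0,-1.9],0]]'
```

```text
time: 28.45
ee_pos: [0.4695, -0.2861, 0.0903]
orientation: [-180.0, -0.0, 68.6]
contact_force: [-0.1, 0.3, -1.3]
gripper_width: 0.035
finger_force: 60.1
```

```bash
python3 -m crank '[[0,[0,0,-0.1],0],[0,[0,0,-0.2],0],[0,[0,0,-0.29],0],[0,[0,0,-0.29],0],[0,[0,0,-0.29],0],[0,[0,0,-0.29],0]]'
```

```text
time: 29.2
ee_pos: [0.4697, -0.2862, 0.08]
orientation: [-180.0, 0.0, 68.6]
contact_force: [-2.1, 1.3, 6.7]
gripper_width: 0.0354
finger_force: 60.9
```

```bash
python3 -m crank '[[1,[0,0,0],0],[1,[0,0,0],0],[1,[0,0,0],0],[1,[0,0,0.2],0],[1,[0,0,1],0],[1,[0,0,2],0],[1,[0,0,3.5],0],[1,[0,0,5],0],[1,[0,0,6.5],0],[1,[0,0,8],0],[1,[0,0,9.5],0],[1,[0,0,11],0],[1,[0,1.4,11],0],[1,[0,2.8,11],0],[1,[0,4.2,11],0],[1,[0,5.6,11],0],[1,[0,7,11],0],[1,[0,8.4,11],0],[1,[0,8.4,11],0],[1,[0,8.4,11],0]]'; python3 look.py t6 top 250 110 160 170 3; python3 look.py s6 scene 260 130 150 150 4
python3 -c "
import cv2,numpy as np
a=cv2.imread('pics/t6.png');b=cv2.resize(cv2.imread('pics/s6.png'),(510,510))[:, :310]
cv2.imwrite('pics/f6.png',np.hstack([a[:510],cv2.resize(cv2.imread('pics/s6.png'),(320,320)) if 0 else cv2.copyMakeBorder(cv2.resize(cv2.imread('pics/s6.png')[:,260:560],(300,510)),0,0,0,0,0)]))"
```

```text
time: 31.7
ee_pos: [0.4693, 0.0497, 0.5192]
orientation: [180.0, 0.0, 68.7]
contact_force: [-0.6, -0.3, 0.1]
gripper_width: 0.0854
finger_force: 0.0
[0.46933794 0.04973616 0.51918315] [-0.59917698 -0.29077069  0.09605186]
[0.46943584 0.04911164 0.51911309] [ 0.24502842 -0.24673267 -0.39925904]
```

View pics/f6.png

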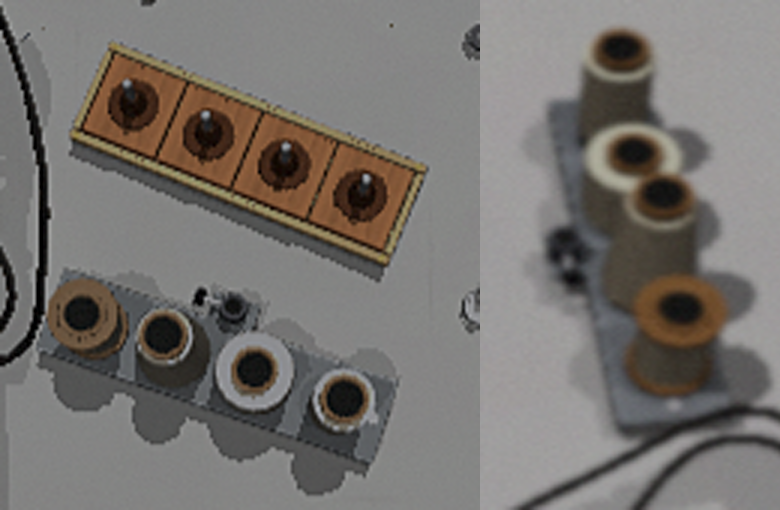

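All four stand on the stand in order; in the top crop (×3) the mouths are at (81,314), (163,335), (254,370) and (344,401). I'll check these numerically against the seated heights.

```bash
python3 - <<'E'
from h import *
z=np.array([93,123,85,111])/1000
o=(np.array([(81,314),(163,335),(254,370),(344,401)])+.5)/3-.5+[250,110]
P=row([.4615,-.311,-.3351],z)
print((o-proj("top",P)).round(2)); 
X=[least_squares(lambda q:(proj("top",np.array([[*q,zz]]))-oo)[0],[.46,-.3]).x for zz,oo in zip(z,o)]
print(((np.array(X)-P[:,:2])*1000).round(1),"mm")
E
```

```text
[[-0.51  1.  ]
 [-0.4   0.34]
 [-0.17 -0.04]
 [ 0.09  1.55]]
[[-1.7  0.9]
 [-0.6  0.7]
 [ 0.1  0.3]
 [-2.6 -0.1]] mm
```

```bash
python3 -c "
from plant import robot
print(robot.finish_job())"
```

```text
the job is handed in; nothing more can be done
None
```

All four threads now stand on the metal stand in rack order from the left (flanged spool, tall cone, fat cheese, slim tube), each measured within 3 mm of its pin and set down at its seated height, none toppled; the job is handed in, but no verdict came back.

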